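Shut and bolt the chocolate sample drawer

ROBOT

A 6-joint arm with a two-finger parallel gripper is mounted at the origin on the work surface. World frame = base frame: x ahead of the robot, y to its left, z up, the work surface at z = 0. Lengths are in m, angles in degrees, forces in N, time in s.
With the tool pointing down it reaches from about 0.4 to 0.825 m from the base axis. Payload 7 kg.
Tool frame: the origin (TCP) lies on the centre line of the jaws, within the pads' length; the fingertips stand 19 mm ahead of it and the grasp point (between the pads) is the TCP (r.tips_ahead is the distance from the TCP to the fingertips, in m); z points along the fingers, y is the line along which they close (so a half turn about z gives the same grasp; the last joint's range is limited). The gripper opens to 88 mm and grips with 3 to 60 N. Pads are 19 mm wide; open, the fingers measure 130 mm over their backs; the gripper's body (78 mm by 193 mm) begins 47 mm behind the grasp point.
Start: joints at [79.933, 20.546, 0.682, 0, -70.136, -16.507], TCP at [0.302, 0.604, 0.246] pointing down, gripper open.
Joint ranges: [-176.03, 176.03], [-82.01, 121.73], [-58.28, 71.71], [-173.87, 95.51], [-174.79, -0.11], [-173.66, 173.66]. Speed limits (degrees/s): [136.94, 136.94, 172.46, 180, 180, 180].

INTERFACE

Orientations are given as [roll, pitch, yaw] about the fixed x, y, z axes, in that order (R = Rz(yaw) Ry(pitch) Rx(roll)).
In Python, from plant import r, viewer, close_job gives the robot as it stands. The module is installed in compiled form; this text tells all that it offers.
- The arm moves only by the tool arm_command, never from a script. Its arguments are lists of equal length, an entry for each row: "travel": the shift along the world's x, y, z scaled (see below), a list of three; "delta_rot": the turn, a rotation vector about the world's x, y, z scaled (see below), a list of three. In form: {"travel": [[dx, dy, dz], ...], "delta_rot": [[rx, ry, rz], ...]}. A call has 1 to 20 rows; each row is the pose to reach, as a shift and turn from the pose commanded when the call began; what a row does not reach only later rows make up. The controller multiplies each number of a shift by 0.5 m and each number of a turn by 90 degrees. A row lasts 1/8 s, in which the tool goes at most 62.5 mm and 10.7 degrees, less where a joint would pass 70% of its speed; a pose out of reach is approached as far as the arm can. A call with a number of a shift or a turn outside -1 to 1 is refused whole. A call with a gripper value outside its range is refused whole. "grip" is the opening, from 0 (shut) to 1 (fully open), set as the call begins (left out, the last holds). The fingers move at their own pace and stop on an object; "newtons" is the grip in N (left out, the last holds). Time passes only in rows, so rows that repeat a pose let the fingers close. It gives the time, the measured TCP pose, the force, the opening and the grip force at its end, in the units of the state.
- r.get_state(): the state, without advancing time (a new reading comes with each control period).
- viewer.capture(name): name is "scene" or "top" or "wrist"; returns a dict with "img" (420x560x3 uint8, red, green, blue), "camera_matrix" (3x3 intrinsics, pixels), "distortion" ([k1, k2, p1, p2, k3] as OpenCV has them; the pictures are not rectified), "R" (3x3) and "t" (3): a world point X has camera coordinates R X + t; the wrist camera has in their place "mount" (4x4, takes a point from camera to tool coordinates, whose origin is the TCP and whose axes are the flange's). Camera axes: x right, y down, z forward; pixel columns grow to the right and rows downward; lengths in m; the calibration is good to about 2 mm. A picture is of the moment at which its call begins: read the wrist's pose just before it. There is no depth.
- close_job(): hands the job in; it is judged then, once.
The state is a dict: "time_s": time; "joints": joint angles; "qd": joint speeds; "joint_torque": joint torques, N m; "tcp_pos": TCP position; "eef_rot": TCP orientation; "contact_force": force on the tool from outside, world axes, zero at the start; "moment": the same for the moment, N m; "gripper_width": finger opening in m; "gripper_force": force on a finger pad.
Only numpy, scipy, OpenCV 4.12 (cv2) and the standard library are available. Lean on these libraries where they do the work, as an engineer would, in place of code of your own. Each camera call takes 0.05 s, during which the arm holds its last target. There are 200 camera calls.

TASK

Two drawers of the sample cabinet stand open. With a fingertip, push the one whose dish holds the square of chocolate fully home, then push the red bolt all the way across to that drawer's side to lock it. Leave the drawer with the empty dish open where it is, and do not touch or lift either dish or disturb the other things on the bench.

Things in the scene. Friction and masses are not known exactly. Their poses are not given: they have to be found in the camera images.
- cabinet: White sample cabinet with a clear top, 240 (x, depth) x 340 (y, width) x 85 mm high, fixed to the bench. Origin at the centre of its underside; its -x axis points out of the front where the drawers come out, +y to the left drawer (left as the robot sees it), z up. Front of the body at x = -120 mm.
- drawer_left (a joint): How far the left (+y) drawer is pulled out of the cabinet towards -x, in m: 0 fully home, 0.125 fully out. Starts 0.075 to 0.118 out. Dark grey tray. Stiff runner (about 2 N, it stays where it is left), end stop at 0. No handle.
- drawer_right (a joint): The same for the right (-y) drawer.
- left_front (a point): Point on the outer face of the left drawer's blue front panel, mid-width, 53 mm above the bench; moves with the drawer; axes as the cabinet's. Panel: 146 mm wide, centred 80 mm from the cabinet's centre line, 8 to 78 mm above the bench, 8 mm thick; outer face 128 mm in front of the cabinet origin when home.
- right_front (a point): The same for the right drawer. Each panel carries on its top edge, 61 mm from the cabinet's centre line, a steel staple 12 mm wide, up to 110 mm above the bench and reaching 45 mm back from the panel's outer face; with the drawer home the bolt slides into it.
- bolt (a joint): Position of the red bolt along the cabinet's y, in m: 0 in the middle (starts within 0.008 of it), +0.036 end stop on the left drawer's side (locks the left drawer), -0.036 end stop on the right drawer's side. Friction about 1 N, it stays where it is left.
- bolt_post (a point): Top of the bolt's upright red post, 14 mm in diameter, 123 mm above the bench (26 mm of it free above the bolt's bar, a bar 16 x 70 x 10 mm lying on the cabinet's top, 88 to 98 mm above the bench). On the line 104 mm in front of the cabinet origin; moves with the bolt.
- sample_dish: White dish, 74 mm across, 14 mm high, holding a dark brown square of chocolate 36 x 36 mm that reaches 16 mm above the dish's underside. Loose, lies in one of the two drawers (either), origin at the centre of its underside, 14 mm above the bench.
- empty_dish: The same white dish, empty, in the other drawer.
- tweezers: Steel tweezers, about 128 mm long, 6 mm thick, loose on the back half of the cabinet's clear top (85 mm above the bench). Leave alone.
- bowl: Blue bowl, 120 mm across, 60 mm high, on the bench to the left; origin under its centre. Leave alone.
- jar: Amber jar, 76 mm across, 100 mm high, on the bench to the right. Leave alone.
- slide_box: Green box 100 x 85 x 35 mm on the bench, near right. Leave alone.
- spoon: Spoon lying on the bench, near left. Leave alone.
There are look-alikes about, which are no part of the job. Leave any green or yellow look-alike of the sample_dish alone.

How it is judged:
By the outcome, as a careful person would: the job done as asked, in the order asked, and still so for the second after the job is handed in, with the robot touching nothing.
It also fails if it takes over 43 s, if anything falls off the work surface, if the arm or the gripper's body presses on something with over 40 N, if the wrist force passes 120 N, or if a joint passes its speed limit or range.

## Working session

There is one attempt and no reset: what is moved stays moved. The work goes in short steps, Python scripts to look and compute and a tool call to move; the robot and the scene stay as the last step left them, time stands still between calls to the robot, and variables do not carry over. Pictures are saved under pics/ and viewed, at most 10 in all, crops included, and the job is handed in when it is done.

Besides the shell and the picture viewer there is one more tool, called after ">>>" by a JSON object that holds its "method" and its "body", one argument or row to a line. arm_command: Moves the arm, as the interface text tells. Shifts and turns lie within -1 to 1; 1 stands for 0.5 m of shift or 90 degrees of turn. Its arguments: {"type":"object","properties":{"travel":{"type":"array"},"delta_rot":{"type":"array"},"grip":{"type":"number"},"newtons":{"type":"number"}},"required":["travel","delta_rot"]}

```bash
mkdir -p pics; cat > h.py <<'E'
import numpy as np, cv2, pickle
def ray(c,u,v):
    p=cv2.undistortPoints(np.array([[[u,v]]],float),np.array(c["camera_matrix"]),np.array(c["distortion"]))[0,0]
    R=np.array(c["R"]);t=np.array(c["t"]); return -R.T@t, R.T@np.array([p[0],p[1],1])
def atz(c,u,v,z):
    o,d=ray(c,u,v); return o+d*(z-o[2])/d[2]
def proj(c,X):
    R=np.array(c["R"]); return cv2.projectPoints(np.array(X,float).reshape(-1,1,3),cv2.Rodrigues(R)[0],np.array(c["t"],float),np.array(c["camera_matrix"]),np.array(c["distortion"]))[0][:,0]
E
python3 - <<'E'
from plant import r,viewer
import pickle,cv2
for n in("scene","top"):
    c=viewer.capture(n); pickle.dump(c,open(n+".pkl","wb")); cv2.imwrite(f"pics/{n}0.png",c["img"][:,:,::-1])
s=r.get_state(); print(s["tcp_pos"],s["eef_rot"],s["time_s"],s["contact_force"])
E
```

```text
[0.30179848 0.60329511 0.24468936] [ 1.79911028e+02 -7.80440499e-03 -2.65803307e+01] 0.1 [ 0.21662122 -0.08575879  0.98986982]
```

View pics/top0.png

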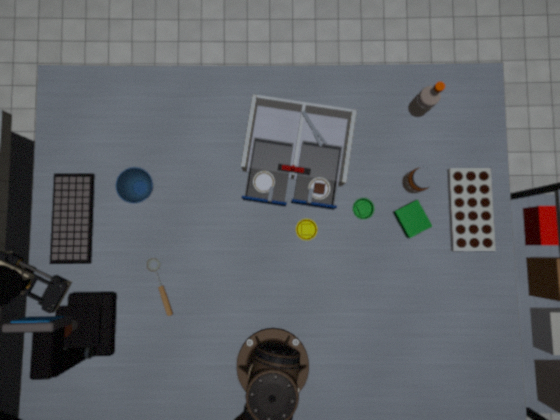

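View pics/scene0.png

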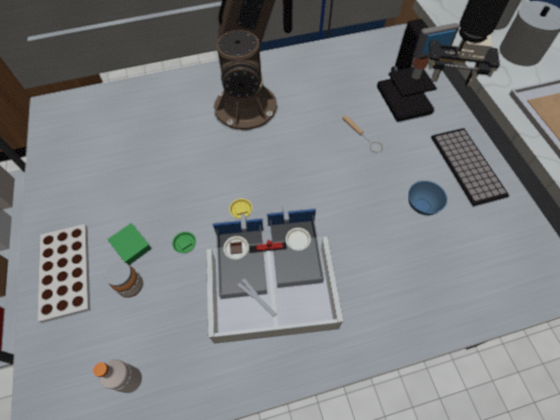

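The white dish with the dark square is at about (319,188) in top and (236,248) in scene, which puts it in the right drawer. The empty white dish is at (263,182), left. The yellow one (306,230) and the green one (363,208) are look-alikes on the bench. I'll confirm this with enlarged crops.

```bash
python3 - <<'E'
import pickle,cv2
for n,(x0,y0,x1,y1) in dict(top=(230,85,370,245),scene=(195,190,350,345)).items():
    i=pickle.load(open(n+".pkl","rb"))["img"][y0:y1,x0:x1,::-1]
    k=3.75 if n=="top" else 3.8
    cv2.imwrite(f"pics/{n}_crop.png",cv2.convertScaleAbs(cv2.resize(i,None,fx=k,fy=k,interpolation=cv2.INTER_CUBIC),alpha=1.4))
E
```

```text
(no output)
```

View pics/top_crop.png

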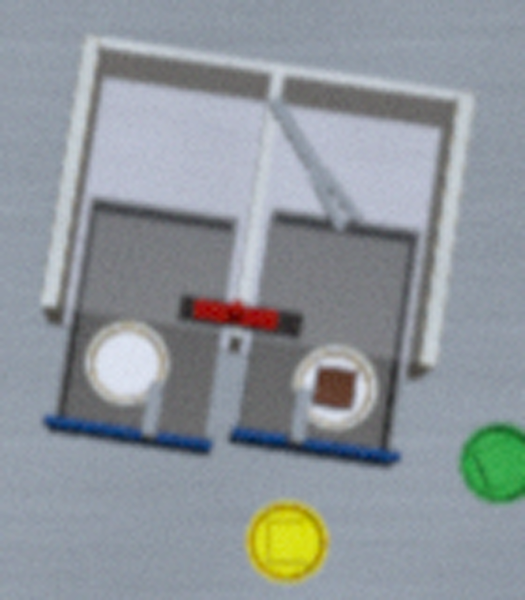

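View pics/scene_crop.png

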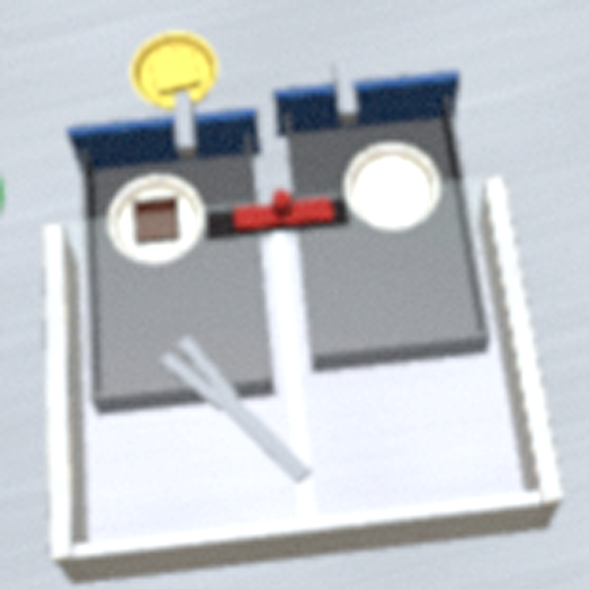

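The crops confirm it: the chocolate dish is in the right (-y) drawer, at (336,387) in the top crop and (157,220) in the scene crop. The left dish is empty. The yellow look-alike sits just in front of the right drawer. Next I'll fit the cabinet pose and the joint positions.

```bash
cat > fit.py <<'E'
from h import *
from scipy.optimize import least_squares
C={n:pickle.load(open(n+".pkl","rb")) for n in("top","scene")}
O=dict(top=(230,85,3.75),scene=(195,190,3.8))
B=lambda x,y,z:(lambda p:(x,y,z)); L=lambda y,z:(lambda p:(-.128-p[3],y,z)); Rr=lambda y,z:(lambda p:(-.128-p[4],y,z))
P=[("top",88,38,B(.12,.17,.085)),("top",472,95,B(.12,-.17,.085)),("top",45,304,B(-.12,.17,.085)),("top",432,364,B(-.12,-.17,.085)),
("scene",45,227,B(-.12,-.17,.085)),("scene",503,178,B(-.12,.17,.085)),("scene",55,557,B(.12,-.17,.085)),("scene",560,497,B(.12,.17,.085)),
("scene",70,127,Rr(-.153,.078)),("scene",256,110,Rr(-.007,.078)),("scene",276,92,L(.007,.078)),("scene",458,73,L(.153,.078)),
("top",232,437,Rr(-.007,.078)),("top",398,462,Rr(-.153,.078)),("top",45,424,L(.153,.078)),("top",210,451,L(.007,.078)),
("scene",282,194,lambda p:(-.104,p[5],.123)),("top",236,307,lambda p:(-.104,p[5],.123))]
def W(p,q):
    c,s=np.cos(p[2]),np.sin(p[2]); return (p[0]+c*q[0]-s*q[1],p[1]+s*q[0]+c*q[1],q[2])
def res(p):
    out=[]
    for n,u,v,f in P:
        ox,oy,k=O[n]; out+=list(proj(C[n],W(p,f(p)))[0]-[ox+(u+.5)/k-.5,oy+(v+.5)/k-.5])
    return np.array(out)
if __name__=="__main__":
    s=least_squares(res,[.6,0,0,.1,.1,0],loss="soft_l1"); p=s.x
    print("x,y",p[:2],"yaw",np.degrees(p[2]),"dl,dr,bolt",p[3:]); print(res(p).reshape(-1,2).round(1).tolist())
    pickle.dump(p,open("p.pkl","wb"))
    print("post",W(p,(-.104,p[5],.123)),"rf",W(p,(-.128-p[4],-.08,.053)),"home rf",W(p,(-.128,-.08,.053)))
    print("yellow",atz(C["top"],306,230,.012),atz(C["scene"],241,209,.012))
    print("staple R",W(p,(-.128-p[4],-.061,.11)),"dish",atz(C["top"],319,188,.03))
E
python3 fit.py
```

```text
x,y [ 0.72655236 -0.08718652] yaw -9.238599709108081 dl,dr,bolt [0.0888057  0.07520736 0.00515847]
[[-1.5, -1.3], [0.4, -0.7], [-2.0, 0.3], [0.5, 0.6], [-0.6, -0.9], [-0.3, -0.8], [-1.7, 0.2], [0.7, 0.4], [-1.3, -0.2], [-0.2, -0.9], [-1.1, -0.7], [0.2, -0.8], [-1.0, -0.7], [0.3, -0.4], [-1.5, -0.8], [-0.1, -0.9], [-0.3, 0.5], [-0.5, 0.1]]
post (np.float64(0.6247295896119216), np.float64(-0.0653981562417589), 0.123) rf (np.float64(0.5131372462019743), np.float64(-0.13352461869172838), 0.053) home rf (np.float64(0.5873690424483783), np.float64(-0.1455988730423906), 0.053)
yellow [ 0.43296141 -0.1146025   0.012     ] [ 0.44012968 -0.1116253   0.012     ]
staple R (np.float64(0.5161876235683635), np.float64(-0.11477108041430933), 0.11) dish [ 0.57100918 -0.15811741  0.03      ]
```

```bash
cat >> h.py <<'E'
from scipy.spatial.transform import Rotation as Ro
def tgt(yaw,tilt): # tool down, yawed; tilted so the tips lean to cabinet +x
    return Ro.from_rotvec(-np.radians(tilt)*np.array([-np.sin(np.radians(yaw)),np.cos(np.radians(yaw)),0]))*Ro.from_euler("xyz",[180,0,yaw],degrees=True)
def cmd(pos,rot,s):
    return ((np.array(pos)-s["tcp_pos"])/.5).round(4).tolist(),((rot*Ro.from_euler("xyz",s["eef_rot"],degrees=True).inv()).as_rotvec(degrees=True)/90).round(4).tolist()
E
python3 - <<'E'
from h import *
from plant import r
print(cmd([.40,-.115,.25],tgt(-9.24,20),r.get_state()))
E
```

```text
([0.1964, -1.4366, 0.0106], [-0.0676, -0.2125, 0.1909])
```

>>> {"method": "arm_command", "body": {
  "travel": [
    [0.2,-0.9,0.01],
    [0.2,-0.9,0.01],
    [0.2,-0.9,0.01],
    [0.2,-0.9,0.01],
    [0.2,-0.9,0.01],
    [0.2,-0.9,0.01],
    [0.2,-0.9,0.01],
    [0.2,-0.9,0.01],
    [0.2,-0.9,0.01]
  ],
  "delta_rot": [
    [-0.068,-0.213,0.191],
    [-0.068,-0.213,0.191],
    [-0.068,-0.213,0.191],
    [-0.068,-0.213,0.191],
    [-0.068,-0.213,0.191],
    [-0.068,-0.213,0.191],
    [-0.068,-0.213,0.191],
    [-0.068,-0.213,0.191],
    [-0.068,-0.213,0.191]
  ],
  "grip": 0
}}

```text
time_s: 1.23
tcp_pos: [0.4019, 0.1517, 0.2506]
eef_rot: [-179.9, -20.0, -9.4]
contact_force: [0.5, 0.1, 0.2]
gripper_width: 0.0036
gripper_force: 0.0
```

>>> {"method": "arm_command", "body": {
  "travel": [
    [0,-0.54,0],
    [0,-0.54,0],
    [0,-0.54,0],
    [0,-0.54,0],
    [0,-0.54,0],
    [0,-0.54,0],
    [0,-0.54,0]
  ],
  "delta_rot": [
    [0,0,0],
    [0,0,0],
    [0,0,0],
    [0,0,0],
    [0,0,0],
    [0,0,0],
    [0,0,0]
  ]
}}

```text
time_s: 2.1
tcp_pos: [0.4022, -0.1159, 0.2504]
eef_rot: [-179.9, -20.0, -9.2]
contact_force: [-0.7, -0.6, -0.1]
gripper_width: 0.0005
gripper_force: 0.0
```

```bash
python3 - <<'E'
from h import *
from plant import r,viewer
s=r.get_state(); c=viewer.capture("wrist")
T=np.eye(4);T[:3,:3]=Ro.from_euler("xyz",s["eef_rot"],degrees=True).as_matrix();T[:3,3]=s["tcp_pos"]
M=np.linalg.inv(T@np.array(c["mount"])); c["R"]=M[:3,:3];c["t"]=M[:3,3]; pickle.dump(c,open("wrist.pkl","wb"))
cv2.imwrite("pics/w1.png",c["img"][:,:,::-1])
from fit import W; p=pickle.load(open("p.pkl","rb"))
print(s["time_s"],s["tcp_pos"],s["eef_rot"],s["gripper_width"])
for n,q in dict(Rin=(-.128-p[4],-.007,.078),Rout=(-.128-p[4],-.153,.078),Lin=(-.128-p[3],.007,.078),Lout=(-.128-p[3],.153,.078),post=(-.104,p[5],.123),FR=(-.12,-.17,.085),FL=(-.12,.17,.085)).items(): print(n,proj(c,W(p,q))[0].round())
E
```

```text
2.1 [ 0.40218371 -0.11592185  0.25041571] [-179.94675987  -20.01970969   -9.22045245] 0.0005279749746594315
Rin [217. 144.]
Rout [348. 144.]
Lin [204. 156.]
Lout [ 75. 156.]
post [197.  34.]
FR [363.  69.]
FL [60. 70.]
```

View pics/w1.png

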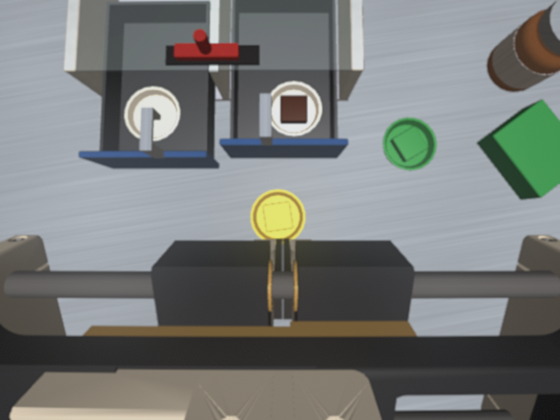

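The right panel's edge, (220,144) to (348,144), matches the prediction within about 3 px, and the post is at (200,38) as predicted. I'll descend in front of the right panel and then push.

```bash
python3 - <<'E'
from h import *
from fit import W
from plant import r
p=pickle.load(open("p.pkl","rb")); s=r.get_state()
print(W(p,(-.2434,-.08,.068)), cmd(W(p,(-.2434,-.08,.068)),tgt(-9.24,20),s), "unit step 8mm", (np.array([np.cos(p[2]),np.sin(p[2])])*.008/.5))
E
```

```text
(np.float64(0.47346597312131733), np.float64(-0.1270718441960063), 0.068) ([0.1425, -0.023, -0.3649], [-0.0005, 0.0004, -0.0012]) unit step 8mm [ 0.01579245 -0.00256874]
```

>>> {"method": "arm_command", "body": {
  "travel": [
    [0.14,-0.023,-0.25],
    [0.14,-0.023,-0.365],
    [0.142,-0.023,-0.365],
    [0.142,-0.023,-0.365],
    [0.142,-0.023,-0.365],
    [0.142,-0.023,-0.365]
  ],
  "delta_rot": [
    [0,0,0],
    [0,0,0],
    [0,0,0],
    [0,0,0],
    [0,0,0],
    [0,0,0]
  ]
}}

```text
time_s: 2.9
tcp_pos: [0.4792, -0.1336, 0.0821]
eef_rot: [-178.8, -18.8, -9.1]
contact_force: [0.9, -0.2, 1.0]
gripper_width: 0.0004
gripper_force: 0.0
```

>>> {"method": "arm_command", "body": {
  "travel": [
    [0.016,-0.0026,0],
    [0.032,-0.005,0],
    [0.044,-0.007,0],
    [0.054,-0.009,0],
    [0.064,-0.0104,0],
    [0.074,-0.012,0],
    [0.084,-0.0137,0],
    [0.094,-0.0153,0],
    [0.104,-0.017,0],
    [0.114,-0.0185,0],
    [0.124,-0.02,0],
    [0.134,-0.0218,0],
    [0.144,-0.0234,0],
    [0.154,-0.025,0],
    [0.164,-0.0267,0],
    [0.174,-0.0283,0],
    [0.18,-0.0293,0],
    [0.184,-0.03,0],
    [0.184,-0.03,0]
  ],
  "delta_rot": [
    [0,0,0],
    [0,0,0],
    [0,0,0],
    [0,0,0],
    [0,0,0],
    [0,0,0],
    [0,0,0],
    [0,0,0],
    [0,0,0],
    [0,0,0],
    [0,0,0],
    [0,0,0],
    [0,0,0],
    [0,0,0],
    [0,0,0],
    [0,0,0],
    [0,0,0],
    [0,0,0],
    [0,0,0]
  ]
}}

```text
time_s: 5.28
tcp_pos: [0.5714, -0.1493, 0.0807]
eef_rot: [-178.8, -18.7, -9.2]
contact_force: [-1.5, 0.5, -0.0]
gripper_width: 0.0
gripper_force: 0.3
```

```bash
python3 - <<'E'
from h import *
from plant import r,viewer
s=r.get_state(); print(s["joints"],s["tcp_pos"],s["contact_force"])
p=pickle.load(open("p.pkl","rb"));c,q=np.cos(p[2]),np.sin(p[2]);d=s["tcp_pos"][:2]-p[:2]
print("cab xy",c*d[0]+q*d[1],-q*d[0]+c*d[1])
w=viewer.capture("wrist")["img"]; cv2.imwrite("pics/w2.png",w[:,:,::-1])
E
```

```text
[  6.10138127  14.00183431 -42.78274364  14.32126267 -15.26951016
  61.66531382] [ 0.57140131 -0.14934193  0.08069537] [-1.53700153  0.52848996 -0.03152892]
cab xy -0.14315967000328875 -0.08625806567970408
```

View pics/w2.png

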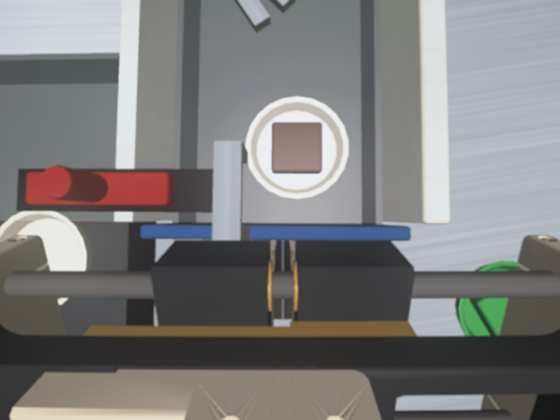

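The drawer is nearly home: the panel (row 232) is almost against the body front (row 222). I'll press on in small steps until the force rises at the stop.

>>> {"method": "arm_command", "body": {
  "travel": [
    [0.003,-0.0005,0],
    [0.006,-0.001,0],
    [0.006,-0.001,0]
  ],
  "delta_rot": [
    [0,0,0],
    [0,0,0],
    [0,0,0]
  ]
}}

```text
time_s: 5.7
tcp_pos: [0.573, -0.1499, 0.0803]
eef_rot: [-178.9, -18.6, -9.2]
contact_force: [-6.3, 3.6, 3.1]
gripper_width: 0.0009
gripper_force: 3.2
```

>>> {"method": "arm_command", "body": {
  "travel": [
    [0.003,-0.0005,0],
    [0.006,-0.001,0],
    [0.006,-0.001,0]
  ],
  "delta_rot": [
    [0,0,0],
    [0,0,0],
    [0,0,0]
  ]
}}

```text
time_s: 6.08
tcp_pos: [0.5732, -0.1505, 0.0795]
eef_rot: [-178.9, -18.4, -9.2]
contact_force: [-19.2, 9.8, 13.3]
gripper_width: 0.0005
gripper_force: 9.7
```

The drawer is at its stop: force rises to 19 N with no further advance. I'll back off, lift and straighten the tool.

>>> {"method": "arm_command", "body": {
  "travel": [
    [-0.05,0.008,0],
    [-0.1,0.016,0],
    [-0.1,0.016,0.1],
    [-0.1,0.016,0.2],
    [-0.1,0.016,0.3],
    [-0.1,0.016,0.3],
    [-0.1,0.016,0.3]
  ],
  "delta_rot": [
    [0,0,0],
    [0,0,0],
    [0,0,0],
    [0,0,0],
    [0,0,0],
    [0,0,0],
    [0,0,0]
  ]
}}

```text
time_s: 6.95
tcp_pos: [0.5269, -0.1424, 0.2305]
eef_rot: [-178.8, -18.7, -9.2]
contact_force: [-0.8, -0.4, -0.5]
gripper_width: 0.0007
gripper_force: 0.0
```

```bash
python3 - <<'E'
from h import *
from fit import W
from plant import r
p=pickle.load(open("p.pkl","rb")); s=r.get_state(); print(s["tcp_pos"],s["eef_rot"],s["contact_force"],s["joints"])
print(W(p,(-.104,.052,.2)), cmd(W(p,(-.104,.052,.20)),tgt(-9.24,0),s))
E
```

```text
[ 0.52685716 -0.14237021  0.23050137] [-178.81930595  -18.73075811   -9.21890347] [-0.76987496 -0.39983635 -0.49876178] [  8.45660491  -1.45113548 -34.02240008   7.04556422 -39.39522676
  67.78080752]
(np.float64(0.632249817765295), np.float64(-0.01916424168312874), 0.2) ([0.2108, 0.2464, -0.061], [0.0205, 0.2075, -0.0024])
```

>>> {"method": "arm_command", "body": {
  "travel": [
    [0.21,0.246,-0.06],
    [0.21,0.246,-0.06],
    [0.21,0.246,-0.06],
    [0.21,0.246,-0.06],
    [0.21,0.246,-0.06],
    [0.21,0.246,-0.06]
  ],
  "delta_rot": [
    [0.0205,0.2075,-0.0024],
    [0.0205,0.2075,-0.0024],
    [0.0205,0.2075,-0.0024],
    [0.0205,0.2075,-0.0024],
    [0.0205,0.2075,-0.0024],
    [0.0205,0.2075,-0.0024]
  ]
}}

```text
time_s: 7.7
tcp_pos: [0.6312, -0.0202, 0.2005]
eef_rot: [180.0, 0.0, -9.3]
contact_force: [-0.1, 0.2, 1.2]
gripper_width: 0.0006
gripper_force: 0.0
```

```bash
cat > look.py <<'E'
import sys
from h import *
from fit import W
from plant import r,viewer
p=pickle.load(open("p.pkl","rb")); s=r.get_state(); c=viewer.capture("wrist")
T=np.eye(4);T[:3,:3]=Ro.from_euler("xyz",s["eef_rot"],degrees=True).as_matrix();T[:3,3]=s["tcp_pos"]
M=np.linalg.inv(T@np.array(c["mount"])); c["R"]=M[:3,:3];c["t"]=M[:3,3]; pickle.dump(c,open("wrist.pkl","wb"))
cv2.imwrite(f"pics/{sys.argv[1]}.png",c["img"][:,:,::-1])
print(s["time_s"],s["tcp_pos"],s["eef_rot"],cmd(W(p,(-.104,.052,.126)),tgt(-9.24,0),s))
print("post",proj(c,W(p,(-.104,p[5],.123))),"R front home",proj(c,[W(p,(-.128,y,.078)) for y in(-.007,-.153)]))
E
python3 look.py w3; python3 - <<'E'
from plant import viewer
import cv2
cv2.imwrite("pics/s3.png",cv2.resize(viewer.capture("scene")["img"][190:345,190:350,::-1],None,fx=3.8,fy=3.8,interpolation=cv2.INTER_CUBIC))
E
```

```text
7.7 [ 0.63122164 -0.02022704  0.20054441] [ 1.79961684e+02  4.67502811e-02 -9.26926113e+00] ([0.0021, 0.0021, -0.1491], [0.0003, -0.0006, 0.0003])
post [[342.09132642 218.83486395]] R front home [[344.29139075 227.40871821]
 [498.96461651 227.20595455]]
```

View pics/w3.png

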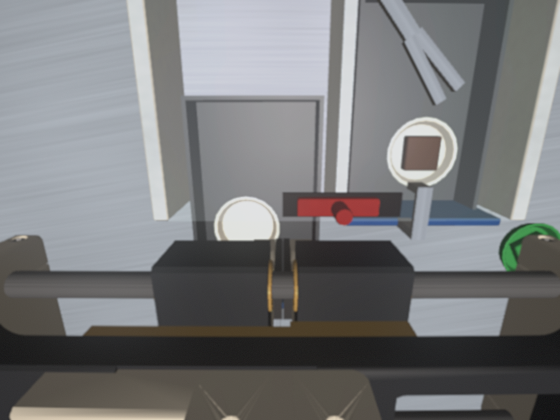

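The post top is seen at (345,217), against (342,219) predicted. The drawer is home and the staple is in line with the bolt. I'll lower the closed fingers to the left of the post.

>>> {"method": "arm_command", "body": {
  "travel": [
    [0.002,0.002,-0.1],
    [0.002,0.002,-0.149],
    [0.002,0.002,-0.149],
    [0.002,0.002,-0.149]
  ],
  "delta_rot": [
    [0,0,0],
    [0,0,0],
    [0,0,0],
    [0,0,0]
  ]
}}

```text
time_s: 8.3
tcp_pos: [0.6337, -0.0187, 0.1277]
eef_rot: [180.0, -0.1, -9.2]
contact_force: [0.2, 0.3, 0.3]
gripper_width: 0.0004
gripper_force: 0.0
```

>>> {"method": "arm_command", "body": {
  "travel": [
    [-0.002,-0.014,0],
    [-0.0045,-0.028,0],
    [-0.0065,-0.04,0],
    [-0.008,-0.05,0],
    [-0.01,-0.06,0],
    [-0.0115,-0.07,0],
    [-0.013,-0.08,0],
    [-0.0146,-0.09,0],
    [-0.0163,-0.1,0],
    [-0.0179,-0.11,0],
    [-0.0179,-0.11,0]
  ],
  "delta_rot": [
    [0,0,0],
    [0,0,0],
    [0,0,0],
    [0,0,0],
    [0,0,0],
    [0,0,0],
    [0,0,0],
    [0,0,0],
    [0,0,0],
    [0,0,0],
    [0,0,0]
  ]
}}

```text
time_s: 9.68
tcp_pos: [0.6237, -0.0739, 0.1259]
eef_rot: [180.0, 0.1, -9.3]
contact_force: [0.2, -0.0, -0.1]
gripper_width: 0.0004
gripper_force: 0.0
```

>>> {"method": "arm_command", "body": {
  "travel": [
    [-0.001,-0.006,0],
    [-0.002,-0.012,0],
    [-0.002,-0.012,0]
  ],
  "delta_rot": [
    [0,0,0],
    [0,0,0],
    [0,0,0]
  ]
}}

```text
time_s: 10.05
tcp_pos: [0.6229, -0.0797, 0.126]
eef_rot: [180.0, 0.1, -9.2]
contact_force: [0.2, 0.3, 0.7]
gripper_width: 0.0005
gripper_force: 0.0
```

```bash
python3 look.py w4
```

```text
10.05 [ 0.62288669 -0.07967214  0.12595074] [ 1.79960428e+02  5.24443036e-02 -9.23550594e+00] ([0.0187, 0.121, 0.0001], [0.0003, -0.0006, -0.0001])
post [[255.44802805 267.52655522]] R front home [[279.34349338 267.29526313]
 [488.05019709 266.87419885]]
```

View pics/w4.png

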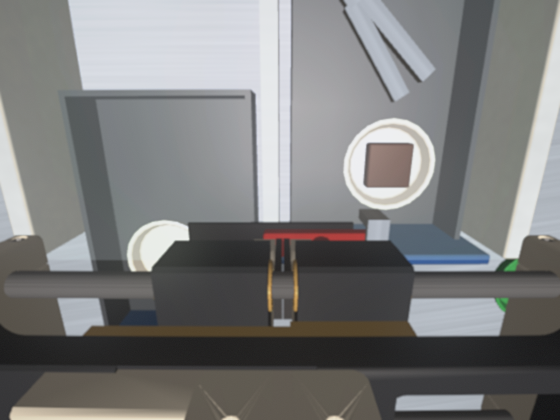

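The bar has moved right, now at columns 263 to 367 and reaching the staple. I'll keep going to the end stop.

>>> {"method": "arm_command", "body": {
  "travel": [
    [-0.001,-0.006,0],
    [-0.0016,-0.01,0],
    [-0.0016,-0.01,0]
  ],
  "delta_rot": [
    [0,0,0],
    [0,0,0],
    [0,0,0]
  ]
}}

```text
time_s: 10.48
tcp_pos: [0.6222, -0.0846, 0.126]
eef_rot: [180.0, 0.0, -9.2]
contact_force: [-0.7, -0.1, 1.0]
gripper_width: 0.0007
gripper_force: 0.0
```

>>> {"method": "arm_command", "body": {
  "travel": [
    [-0.0005,-0.003,0],
    [-0.001,-0.006,0],
    [-0.001,-0.006,0]
  ],
  "delta_rot": [
    [0,0,0],
    [0,0,0],
    [0,0,0]
  ]
}}

```text
time_s: 10.85
tcp_pos: [0.6221, -0.0856, 0.1261]
eef_rot: [-179.9, -0.0, -9.2]
contact_force: [-1.3, 10.6, 1.2]
gripper_width: 0.0004
gripper_force: 4.9
```

The force jumps to 10.6 N with no further travel, which is the end stop. I'll back off, lift clear and check.

>>> {"method": "arm_command", "body": {
  "travel": [
    [0.006,0.04,0],
    [0.008,0.05,0],
    [0.008,0.05,0.1],
    [0.008,0.05,0.2],
    [-0.1,0.05,0.3],
    [-0.2,0.05,0.3],
    [-0.2,0.05,0.3],
    [-0.2,0.05,0.3],
    [-0.2,0.05,0.3]
  ],
  "delta_rot": [
    [0,0,0],
    [0,0,0],
    [0,0,0],
    [0,0,0],
    [0,0,0],
    [0,0,0],
    [0,0,0],
    [0,0,0],
    [0,0,0]
  ]
}}

```text
time_s: 11.98
tcp_pos: [0.5223, -0.0623, 0.2755]
eef_rot: [179.9, 0.1, -9.2]
contact_force: [0.6, 0.2, -0.5]
gripper_width: 0.0004
gripper_force: 0.0
```

```bash
python3 look.py w5; python3 - <<'E'
from plant import viewer,r
import cv2
print(r.get_state()["contact_force"])
a=cv2.resize(viewer.capture("scene")["img"][175:345,180:360,::-1],None,fx=3.5,fy=3.5,interpolation=cv2.INTER_CUBIC)
b=cv2.imread("pics/w5.png")[0:300,100:]
h=cv2.resize(b,None,fx=.0+.0+ (800/2)/b.shape[1],fy=(800/2)/b.shape[1]); a=cv2.resize(a,(400,int(a.shape[0]*400/a.shape[1])))
import numpy as np
H=max(a.shape[0],h.shape[0]); pad=lambda m:cv2.copyMakeBorder(m,0,H-m.shape[0],0,0,cv2.BORDER_CONSTANT)
cv2.imwrite("pics/final.png",np.hstack([pad(a),pad(h)]))
E
```

```text
11.975 [ 0.52234668 -0.06234288  0.2755053 ] [ 1.79939585e+02  8.52583634e-02 -9.22631430e+00] ([0.2198, 0.0864, -0.299], [0.0005, -0.001, -0.0002])
post [[267.70992038  87.57264181]] R front home [[281.12769504 115.27045662]
 [415.76015751 115.66948294]]
[ 0.26684461 -0.49336196  0.85158812]
```

View pics/final.png

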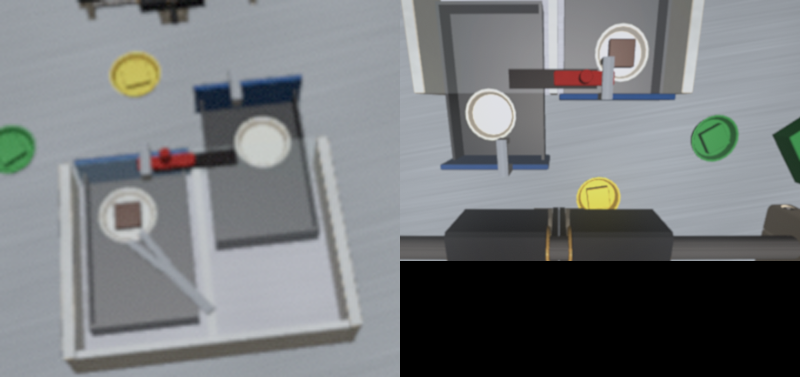

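The chocolate drawer is flush, and the red bolt runs through its staple at (145,158) in the scene half, at its stop. The left drawer is still open, the other things are in place, and the arm is clear.

```bash
python3 -c "
from plant import close_job
print(close_job())"
```

```text
the job is handed in; nothing more can be done
None
```

I pushed the right drawer, whose dish holds the chocolate, home to its stop and slid the red bolt to its right-hand stop through that drawer's staple; the left drawer and everything else were left as they were, and the job was handed in at about 12 s.

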